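# Fit the drive pulleys and hold the belt lever open

### The job

Get the lathe's drive stand ready for a new belt: slide each loose pulley fully down onto the spindle that fits its bore (the cream wide-bored one on the thick spindle, the slate narrow-bored one on the thin spindle). Then flip the yellow safety catch right over, clear of the lever, and only after that pull the red-handled spring lever back to its stop towards the robot and keep holding it there: finish while still holding the lever, since it springs back if let go. Leave the oil bottle, the jar and the wrench where they are.

Things in the scene. Friction and masses are not known exactly. Their poses are not given: they have to be found in the camera images.
- stand: green plate fixed on the bench, 14 mm thick, from x -125 to 125 and y -130 to 170 mm in its frame; origin at bench level, x away from the robot (within 15 degrees), z up. Place and turn vary. On it: lever pivot at (0, 0, 50) mm between cheeks 70 mm high, catch hinge at (-6, -85, 100) mm on a post, spindles at (60, 115) and (-60, 115) mm, either way round.
- spindle_thick: fixed upright steel spindle on the stand: foot disc 54 mm across and 12 mm thick (the pulley's seat is its top, 12 mm above the origin), shaft 24 mm across, its tip 66 mm above the origin with the last 8 mm tapered. Origin: centre of the foot's underside, 14 mm above the bench. It may be the far or the near spindle.
- spindle_thin: fixed upright steel spindle on the stand, the same as the thick one in all but its shaft, which is 14 mm across. Origin: centre of the foot's underside, 14 mm above the bench.
- pulley_wide: loose cream pulley lying flat on the bench, hub up: grooved rim 64 mm across and 24 mm high, above it a hub 40 mm across and 26 mm high (top 50 mm above the underside) by which it is gripped from above, bore 28 mm right through, about 220 g. Origin: centre of the underside, z up along the bore. It fits the thick spindle.
- pulley_narrow: loose slate-blue pulley lying flat on the bench, hub up: grooved rim 64 mm across and 24 mm high, hub 30 mm across and 26 mm high (top at 50 mm), bore 18 mm right through, about 220 g. Origin: centre of the underside, z up along the bore. It fits the thin spindle.
- catch (a joint): yellow catch, hinged along the stand's x axis. 0 to 0.05 rad (start): its 100 mm prong lies along the stand's +y, blocking the ball collar on the lever rod, and its tab with the ball stands up. Grows as the ball swings over to the stand's -y, away from the lever; stop at 1.8, prong then pointing up. Stays where it is left (about 2 N at the ball moves it).
- catch_ball (a point): yellow ball 22 mm across on the end of the catch's 10 mm thick tab (the other, plain steel ball is the lever's collar); origin at the ball's centre, 60 mm from the catch hinge (straight above the hinge, 160 mm above the bench, at catch angle 0).
- lever (a joint): lever, pivoted along the stand's y axis. 0 = sprung home, leaning 0.3 rad to the stand's +x (away from the robot); grows as the handle is pulled to the stand's -x; stop at 0.75 (leaning 0.45 rad towards the robot). With the catch closed it gives only about 0.1; do not force it. The spring pulls it home with about 4 N at the handle at 0, 9 N at the stop.
- lever_grip: red handle, a sleeve that turns freely on the lever's 14 mm rod, round, 24 mm across and 54 mm long along the rod; origin on its axis 145 mm from the lever's pivot (32 mm above the handle's lower end, 22 mm below its upper end), z along the rod upwards. At lever angle 0 it is 43 mm beyond the pivot and 189 mm above the bench.
- oil_bottle: loose yellow oil bottle with a red cap, 56 mm across, 150 mm tall, origin at the centre of its underside; leave it alone.
- screw_jar: loose glass jar with a steel lid, 64 mm across, 85 mm tall, origin at the centre of its underside; leave it alone.
- wrench: loose steel wrench, 170 mm long, lying on the bench beyond the stand; leave it alone.
There are look-alikes about, which are no part of the job. What is shaped like the pulley_narrow but pink or purple is not meant.

How it is judged:
By the outcome, as a careful person would: the job done as asked, in the order asked, and still so for the second after the job is handed in, while the arm keeps its last pose, push and grip.
It also fails if it takes over 72 s, if anything falls off the work surface, if the arm or the gripper's body presses on something with over 40 N, if the wrist force passes 120 N, or if a joint passes its speed limit or range.

### The arm

A 6-joint arm with a two-finger parallel gripper is mounted at the origin on the work surface. World frame = base frame: x ahead of the robot, y to its left, z up, the work surface at z = 0. Lengths are in m, angles in rad, forces in N, time in s.
With the tool pointing down it reaches from about 0.35 to 0.775 m from the base axis. Payload 7.3 kg.
Tool frame: the origin (TCP) lies at the centre of the arm's flange, where the gripper is bolted on; the fingertips stand 178 mm ahead of it and the grasp point (between the pads) lies 159 mm ahead of it; z points along the fingers, y is the line along which they close (so a half turn about z gives the same grasp; the last joint's range is limited). The gripper opens to 92 mm and grips with 3 to 60 N. Pads are 19 mm wide; open, the fingers measure 130 mm over their backs; the gripper's body (75 mm by 190 mm) begins 47 mm behind the grasp point.
Start: joints at [-1.413, 0.342, 1.524, -0, 1.275, -0.146], TCP at [0.157, -0.501, 0.405] pointing down, gripper open.
Joint ranges: [-2.53, 2.53], [-0.77, 2.02], [0.04, 2.7], [-1, 4.14], [0.28, 2.66], [-3.11, 3.11]. Speed limits (rad/s): [2.57, 2.57, 3.14, 3.14, 3.14, 3.14].

### API

Orientations are given as [roll, pitch, yaw] about the fixed x, y, z axes, in that order (R = Rz(yaw) Ry(pitch) Rx(roll)).
In Python, from cell import telemetry, vision, ticket gives the robot as it stands.
- The arm moves only by the shell command python3 -m crank 'ROWS' [FORCE]. ROWS is JSON, a list of rows, each a list of 5 numbers: the gripper command: -1 is shut, 1 is fully open, values between are in proportion, then the shift along the tool's x, y, z in mm, then the turn about the tool's z in rad. In form: [[fingers, dx, dy, dz, roll], ...]. A call has 1 to 12 rows; each row is the pose to reach, as a shift and turn from the pose commanded when the call began, along the tool's axes at that moment; what a row does not reach only later rows make up. A row lasts 1/12 s, in which the tool goes at most 41.7 mm and 7.16 degrees, less where a joint would pass 70% of its speed; a pose out of reach is approached as far as the arm can. A call with a gripper value outside its range is refused whole. The fingers move at their own pace and stop on an object; FORCE is the grip in N (left out, the last holds). Time passes only in rows, so rows that repeat a pose let the fingers close. It gives the time, the measured TCP pose, the force, the opening and the grip force at its end, in the units of the state.
- telemetry.observe(): the state, without advancing time (a new reading comes with each control period).
- vision.read_camera(name): name is "scene" or "top"; returns (picture, depth): 420x560x3 uint8, red, green, blue; 420x560 float32, m along the optical axis (not along the pixel's ray), 0 where there is no reading.
- vision.get_calibration(name): a dict with "camera_matrix" (3x3 intrinsics, pixels), "rvec" (rotation vector, rad) and "tvec" (3), from world to camera coordinates, as OpenCV has them. Camera axes: x right, y down, z forward; pixel columns grow to the right and rows downward; lengths in m; the calibration is good to about 2 mm. A picture is of the moment at which its call begins. get_calibration takes no time and is no camera call.
- ticket.hand_in(): hands the job in; it is judged then, once.
The state is a dict: "time": time; "qpos": joint angles; "qvel": joint speeds; "joint_efforts": joint torques, N m; "tool_pos": TCP position; "tool_rot": TCP orientation; "contact_force": force on the tool from outside, world axes, zero at the start; "torque": the same for the moment, N m; "opening": finger opening in m; "grip_force": force on a finger pad.
Only numpy, scipy, OpenCV 4.12 (cv2) and the standard library are available. Lean on these libraries where they do the work, as an engineer would, in place of code of your own. Each camera call takes 0.05 s, during which the arm holds its last target. There are 200 camera calls.

## Working session

There is one attempt and no reset: what is moved stays moved. The work goes in short steps, Python scripts to look and compute and a shell command to move; the robot and the scene stay as the last step left them, time stands still between calls to the robot, and variables do not carry over. Pictures are saved under pics/ and viewed, at most 10 in all, crops included, and the job is handed in when it is done.

```bash
ls; mkdir -p pics; cat > h.py <<'E'
import numpy as np, cv2
from cell import telemetry, vision, ticket
def grab(n):
    p,d=vision.read_camera(n); return p,d
def world(n,d):
    c=vision.get_calibration(n);K=np.array(c["camera_matrix"],float);R=cv2.Rodrigues(np.array(c["rvec"],float))[0];t=np.array(c["tvec"],float).ravel()
    v,u=np.mgrid[:d.shape[0],:d.shape[1]]
    P=np.stack([(u-K[0,2])/K[0,0]*d,(v-K[1,2])/K[1,1]*d,d],-1)
    W=(P-t)@R; W[d<=0]=np.nan; return W
def save(p,name): cv2.imwrite('pics/'+name,p[:,:,::-1])
E
python3 - <<'E'
from h import *
a,da=grab('top');b,db=grab('scene')
save(a,'top0.png');save(b,'scene0.png')
np.savez('s0.npz',a=a,da=da,b=b,db=db)
print(telemetry.observe())
E
```

```text
pics
{'time': 0.1, 'qpos': array([-1.41299742e+00,  3.42646231e-01,  1.52491581e+00, -2.04272507e-05,
        1.27537322e+00, -1.46033151e-01]), 'qvel': array([ 9.71639731e-06, -1.39343035e-03, -4.06617357e-03,  1.30363331e-03,
        5.01857511e-04, -2.16423675e-03]), 'joint_efforts': array([ 1.99156682e-03, -4.32004595e+01, -2.44694388e+01,  7.19929347e-02,
        5.25773491e-02, -3.77296146e-05]), 'tool_pos': array([ 0.15705245, -0.50083668,  0.40411981]), 'tool_rot': array([-3.14026149e+00, -1.76043185e-04,  3.03837904e-01]), 'contact_force': array([-0.06158292,  0.42555605,  1.003891  ]), 'torque': array([-0.00582628,  0.00585156,  0.02466259]), 'grip_force': 0.0, 'opening': 0.09191865863043519}
```

View pics/top0.png

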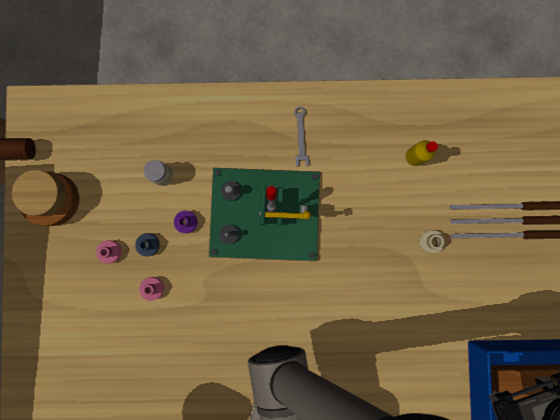

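View pics/scene0.png

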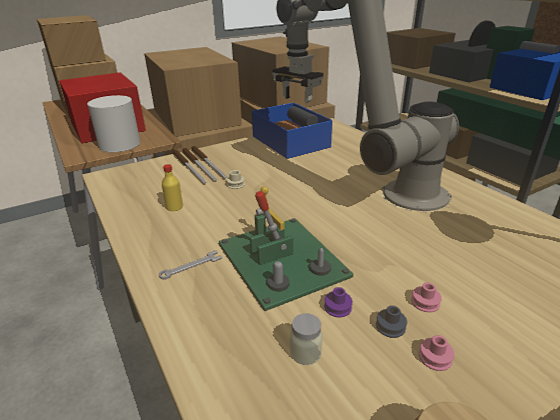

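Top view: slate pulley at (147,244), cream at (432,241), spindles at (232,190) and (230,234), lever handle at (272,192), catch ball at (306,215). I'll measure these with the depth cloud.

```bash
cat > meas.py <<'E'
from h import *
from scipy.optimize import least_squares
z=np.load('s0.npz');Wa=world('top',z['da']);Wb=world('scene',z['db'])
P=np.vstack([Wa.reshape(-1,3),Wb.reshape(-1,3)]);C=np.vstack([z['a'].reshape(-1,3),z['b'].reshape(-1,3)]).astype(int)
ok=~np.isnan(P[:,0]);P=P[ok];C=C[ok]
src=np.r_[np.zeros(Wa[...,0].size),np.ones(Wb[...,0].size)][ok]
for n,(u,v) in dict(slate=(147,244),cream=(432,241),s1=(232,190),s2=(230,234),stand=(290,245),ball=(306,215),red=(272,192),bench=(330,290)).items(): print(n,Wa[v,u].round(4))
g=(C[:,1]>C[:,0]+20)&(C[:,1]>C[:,2]+8)&(abs(P[:,2]-.014)<.005)&(P[:,0]>.3)&(P[:,0]<.95)&(abs(P[:,1])<.4)
for s in (0,1):
    q=P[g&(src==s)]; r=cv2.minAreaRect((q[:,:2]*1000).astype(np.float32)); print('stand',s,len(q),q[:,2].mean().round(4),r,cv2.boxPoints(r).round(1).tolist())
def ring(c,rr,zlo,zhi):
    for s in (0,1):
        m=(np.hypot(*(P[:,:2]-c).T)<rr)&(P[:,2]>zlo)&(P[:,2]<zhi)&(src==s)
        q=P[m]
        if len(q)<4: print('few',s,len(q));continue
        f,rad=cv2.minEnclosingCircle((q[:,:2]*1000).astype(np.float32))
        print(s,len(q),q[:,2].mean().round(4),'circ',np.round(f,1),round(rad,1),'mean',(q[:,:2].mean(0)*1000).round(1))
for n,(u,v) in dict(slate=(147,244),cream=(432,241)).items():
    c=Wa[v,u,:2]; print(n);ring(c,.05,.042,.06);ring(c,.06,.015,.06)
for n,(u,v) in dict(s1=(232,190),s2=(230,234)).items():
    c=Wa[v,u,:2]; print(n);ring(c,.04,.045,.072);ring(c,.04,.075,.1)
E
python3 meas.py
```

```text
slate [0.4906 0.3789 0.0521]
cream [ 0.4864 -0.4016  0.0007]
s1 [0.6301 0.1477 0.0739]
s2 [0.5139 0.1555 0.0591]
stand [ 0.4815 -0.0052  0.0148]
ball [ 0.5562 -0.0406  0.1703]
red [0.6099 0.0407 0.2061]
bench [ 3.552e-01 -1.144e-01  3.000e-04]
stand 0 6968 0.0131 ((569.333740234375, 64.96177673339844), (296.7060546875, 245.8040771484375), 86.84236145019531) [[438.3999938964844, -76.4000015258789], [683.9000244140625, -89.9000015258789], [700.2000122070312, 206.3000030517578], [454.79998779296875, 219.89999389648438]]
stand 1 4090 0.0143 ((571.20947265625, 69.57540893554688), (300.2799377441406, 245.95982360839844), 86.80706024169922) [[440.1000061035156, -73.5], [685.5999755859375, -87.19999694824219], [702.4000244140625, 212.60000610351562], [456.79998779296875, 226.3000030517578]]
slate
0 70 0.048 circ [489.2 388.8] 15.0 mean [488.8 388.2]
1 129 0.0479 circ [490.1 392.8] 15.3 mean [491.1 394.2]
0 412 0.0276 circ [488.9 389.5] 31.8 mean [488.8 387.5]
1 581 0.0311 circ [490.6 393.5] 32.4 mean [495.1 397.7]
cream
0 102 0.0482 circ [ 485.3 -396.5] 20.5 mean [ 485.4 -395.7]
1 56 0.0475 circ [ 486.3 -394.9] 22.6 mean [ 486.9 -390.3]
0 389 0.0305 circ [ 487.7 -413.8] 47.3 mean [ 486.2 -394.7]
1 191 0.0332 circ [ 493.  -408.6] 48.4 mean [ 489.8 -386.1]
s1
0 19 0.0646 circ [634.1 155.6] 11.9 mean [631.  153.6]
1 94 0.0591 circ [635.1 160.6] 12.2 mean [638.  166.3]
0 33 0.0776 circ [632.7 155.4] 9.5 mean [633.5 155.7]
1 39 0.078 circ [634.5 159.6] 10.4 mean [635.8 160.5]
s2
0 11 0.0654 circ [514.  161.6] 6.5 mean [514.4 159.9]
1 47 0.0586 circ [516.4 167.2] 6.9 mean [517.5 169.3]
0 7 0.0781 circ [512.5 160.3] 4.2 mean [512.  161.8]
1 11 0.0771 circ [514.9 166.2] 5.2 mean [515.3 166.7]
```

Far spindle is the thick one (12 mm radius), at (634,158); the near one is thin, at (515,164). Stand yaw is about -0.054 and its origin about (569,47). I'll move above the cream pulley and turn the tool so it closes along the stand's x.

```bash
python3 -m crank '[[1,345,-2,100,-1.213],[1,345,-2,100,-1.213],[1,345,-2,100,-1.213],[1,345,-2,100,-1.213],[1,345,-2,100,-1.213],[1,345,-2,100,-1.213],[1,345,-2,100,-1.213],[1,345,-2,100,-1.213],[1,345,-2,100,-1.213],[1,345,-2,100,-1.213],[1,345,-2,100,-1.213],[1,345,-2,100,-1.213]]' 30
```

```text
time: 1.1
tool_pos: [0.4856, -0.3957, 0.3042]
tool_rot: [-3.141, -0.001, 1.514]
contact_force: [-0.2, 0.0, 0.8]
opening: 0.0917
grip_force: 0.0
```

```bash
python3 -m crank '[[1,0,0,30,0],[1,0,0,60,0],[1,0,0,85,0],[1,0,0,98,0],[1,0,0,98,0],[-1,0,0,98,0],[-1,0,0,98,0],[-1,0,0,98,0],[-1,0,0,98,0],[-1,0,0,98,0],[-1,0,0,98,0],[-1,0,0,98,0]]' 30
```

```text
time: 2.1
tool_pos: [0.4857, -0.3959, 0.2071]
tool_rot: [3.141, 0.0, 1.517]
contact_force: [0.3, -0.5, -0.4]
opening: 0.0501
grip_force: 0.0
```

```bash
python3 -m crank '[[-1,0,0,0,0],[-1,0,0,0,0],[-1,0,0,0,0],[-1,0,0,0,0],[-1,0,0,0,0]]' 30; python3 -m crank '[[-1,0,0,-25,0],[-1,0,0,-60,0],[-1,0,0,-100,0],[-1,0,0,-130,0],[-1,0,0,-130,0],[-1,0,0,-130,0]]' 30; python3 - <<'E'
from h import *
a,d=grab('top');W=world('top',d);b,db=grab('scene');Wb=world('scene',db)
t=telemetry.observe()['tool_pos'];print(t)
for W,i in((W,a),(Wb,b)):
    P=W.reshape(-1,3);m=(np.hypot(*(P[:,:2]-t[:2]).T)<.045)&(P[:,2]<.19)&(P[:,2]>.08)
    q=P[m];print(len(q),q.mean(0),q.min(0),q.max(0)) if m.any() else 0
save(b[120:300,100:380].repeat(2,0).repeat(2,1),'g1.png')
E
```

```text
time: 2.52
tool_pos: [0.4857, -0.3958, 0.2068]
tool_rot: [3.142, 0.0, 1.517]
contact_force: [-0.2, 0.9, 1.7]
opening: 0.0395
grip_force: 30.0
time: 3.02
tool_pos: [0.4858, -0.3959, 0.3383]
tool_rot: [3.139, 0.003, 1.517]
contact_force: [0.3, -0.3, -1.4]
opening: 0.0397
grip_force: 30.0
[ 0.48533053 -0.39549378  0.33496998]
345 [ 0.48734372 -0.38207069  0.15704959] [ 0.45547197 -0.41272609  0.13094034] [ 0.51760535 -0.36497592  0.18371818]
356 [ 0.48943267 -0.38143061  0.16023257] [ 0.44962616 -0.41503532  0.12943632] [ 0.52247782 -0.35948108  0.18961607]
```

View pics/g1.png

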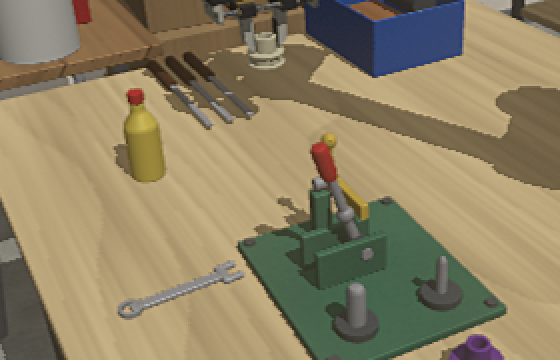

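Cream pulley is held level (crop (265,45)). I'll carry it around the near side of the stand.

```bash
python3 -m crank '[[-1,38,-7,0,0],[-1,76,-14,0,0],[-1,114,-21,0,0],[-1,152,-28,0,0],[-1,190,-35,0,0],[-1,228,-42,0,0],[-1,266,-49,0,0],[-1,304,-56,0,0],[-1,342,-63,0,0],[-1,380,-70,0,0],[-1,418,-77,0,0],[-1,456,-84,0,0]]' ; python3 -m crank '[[-1,35,-7,0,0],[-1,70,-14,0,0],[-1,85,-16,0,0],[-1,90,20,0,0],[-1,95,60,0,0],[-1,100,95,0,0],[-1,105,135,0,0],[-1,105,170,0,0],[-1,105,195,0,0],[-1,105,203,0,0],[-1,105,203,0,0],[-1,105,203,0,0]]'
```

```text
time: 4.12
tool_pos: [0.4252, 0.0657, 0.335]
tool_rot: [-3.138, 0.0, 1.516]
contact_force: [0.4, 0.4, -1.5]
opening: 0.0398
grip_force: 30.0
time: 5.12
tool_pos: [0.6344, 0.1578, 0.3339]
tool_rot: [-3.137, 0.001, 1.517]
contact_force: [-0.2, -0.5, -1.9]
opening: 0.0394
grip_force: 30.0
```

```bash
python3 -m crank '[[-1,0,0,20,0],[-1,0,0,35,0],[-1,0,0,35,0],[-1,0,0,35,0]]'; cat > chk.py <<'E'
from h import *
import sys
name=sys.argv[1]
t=telemetry.observe()['tool_pos'];print(t)
bot=t[2]-.207
for n in ('top','scene'):
    p,d=grab(n);W=world(n,d);P=W.reshape(-1,3);np.savez(name+n,p=p,d=d)
    m=(np.hypot(*(P[:,:2]-t[:2]).T)<.042)&(P[:,2]>bot-.004)&(P[:,2]<bot+.026)
    q=P[m];f,r=cv2.minEnclosingCircle((q[:,:2]*1000).astype(np.float32));print(n,'rim',len(q),np.round(f,1),round(r,1),q[:,2].min(),q[:,2].max())
    m=(np.hypot(*(P[:,:2]-t[:2]).T)<.03)&(P[:,2]<bot-.006)&(P[:,2]>.035)
    q=P[m]
    if len(q)>4: f,r=cv2.minEnclosingCircle((q[:,:2]*1000).astype(np.float32));print('  spindle',len(q),np.round(f,1),round(r,1))
    if n=='scene': 
        save(cv2.resize(p[170:310,200:400],None,fx=3,fy=3,interpolation=cv2.INTER_CUBIC),name+'.png')
E
python3 chk.py c1
```

```text
time: 5.45
tool_pos: [0.6337, 0.1581, 0.3007]
tool_rot: [-3.138, 0.001, 1.517]
contact_force: [0.3, 0.4, -1.7]
opening: 0.0394
grip_force: 30.0
[0.63370104 0.15809361 0.3006968 ]Traceback (most recent call last):
  File "chk.py", line 9, in <module>
    q=P[m];f,r=cv2.minEnclosingCircle((q[:,:2]*1000).astype(np.float32));print(n,'rim',len(q),np.round(f,1),round(r,1),q[:,2].min(),q[:,2].max())
                                                                                                                       ~~~~~~~~~~^^
    return umr_minimum(a, axis, None, out, keepdims, initial, where)
ValueError: zero-size array to reduction operation minimum which has no identity
```

```bash
sed -i "s/('top','scene')/('scene',)/" chk.py; python3 chk.py c1
```

```text
[0.63421987 0.15814367 0.30195864]
scene rim 333 [635.5 161.6] 31.9 0.09506642638453462 0.1209299448152864
  spindle 147 [635.2 160.1] 12.4
```

View pics/c1.png

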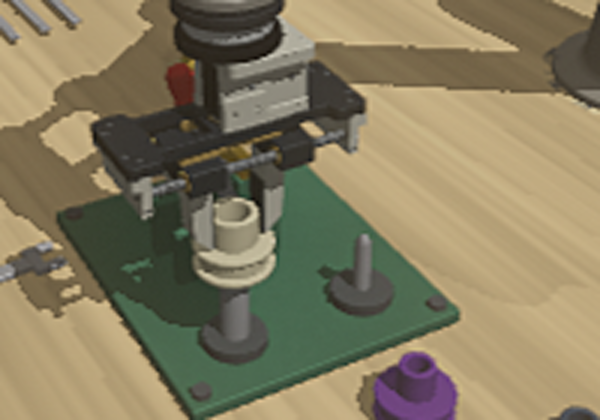

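The pulley at crop (235,255) sits over the thick spindle (235,310), within about 1.5 mm. I'll correct by -1 mm in y and lower it.

```bash
python3 -m crank '[[-1,-1,0,8,0],[-1,-1,0,16,0],[-1,-1,0,24,0],[-1,-1,0,32,0],[-1,-1,0,40,0],[-1,-1,0,40,0]]'
```

```text
time: 6.05
tool_pos: [0.6342, 0.1568, 0.2591]
tool_rot: [-3.138, 0.001, 1.517]
contact_force: [-0.8, 0.7, -2.1]
opening: 0.0392
grip_force: 30.0
```

```bash
python3 -m crank '[[-1,0,0,8,0],[-1,0,0,16,0],[-1,0,0,22,0],[-1,0,0,25,0],[-1,0,0,27,0],[-1,0,0,27,0]]'
```

```text
time: 6.55
tool_pos: [0.6347, 0.1569, 0.2342]
tool_rot: [-3.141, 0.0, 1.517]
contact_force: [0.2, -0.7, -1.4]
opening: 0.0394
grip_force: 30.0
```

```bash
python3 -m crank '[[-1,0,0,2,0],[-1,0,0,2,0],[0.6,0,0,1,0],[0.6,0,0,1,0],[0.6,0,0,1,0],[0.6,0,0,1,0],[0.6,0,0,1,0],[0.6,0,0,1,0],[0.6,0,0,1,0]]'; python3 -m crank '[[0.6,0,0,-30,0],[0.6,0,0,-60,0],[0.6,0,0,-100,0],[0.6,0,0,-130,0],[0.6,0,0,-130,0]]'; python3 - <<'E'
from h import *
p,d=grab('scene');W=world('scene',d);P=W.reshape(-1,3)
t=np.array([.6352,.1601]);m=(np.hypot(*(P[:,:2]-t).T)<.024)&(P[:,2]>.03)&(P[:,2]<.12)
print(len(P[m]),np.percentile(P[m][:,2],[50,80,95,100]))
save(p,'c2.png')
E
```

```text
time: 7.3
tool_pos: [0.6347, 0.1569, 0.2337]
tool_rot: [3.142, 0.0, 1.517]
contact_force: [-0.2, 0.1, 0.4]
opening: 0.0734
grip_force: 0.0
time: 7.72
tool_pos: [0.6356, 0.1571, 0.3717]
tool_rot: [3.129, -0.002, 1.517]
contact_force: [0.9, 0.2, 0.7]
opening: 0.0734
grip_force: 0.0
335 [0.06978833 0.07640176 0.07811524 0.08173115]
```

View pics/c2.png

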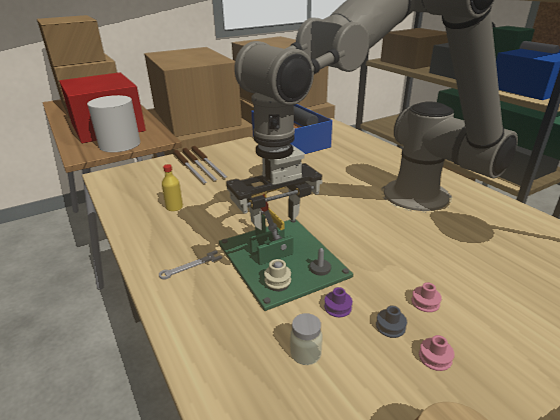

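Cream pulley is seated at pixel (278,272), hub top 0.076 m. Slate pulley is next.

```bash
python3 -m crank '[[0.6,225,-158,0,0],[0.6,225,-158,0,0],[0.6,225,-158,0,0],[0.6,225,-158,0,0],[0.6,225,-158,0,0],[0.6,225,-158,0,0],[0.6,225,-158,0,0],[0.6,225,-158,0,0],[0.6,225,-158,60,0],[0.6,225,-158,60,0],[0.6,225,-158,60,0],[0.6,225,-158,60,0]]'
```

```text
time: 8.77
tool_pos: [0.4892, 0.3896, 0.3022]
tool_rot: [-3.139, 0.002, 1.516]
contact_force: [0.0, 0.5, 0.5]
opening: 0.0733
grip_force: 0.0
```

```bash
python3 -m crank '[[0.6,0,0,30,0],[0.6,0,0,60,0],[0.6,0,0,85,0],[0.6,0,0,97,0],[0.6,0,0,97,0],[-1,0,0,97,0],[-1,0,0,97,0],[-1,0,0,97,0],[-1,0,0,97,0],[-1,0,0,97,0],[-1,0,0,97,0],[-1,0,0,97,0]]' 30;  python3 -m crank '[[-1,0,0,0,0],[-1,0,0,0,0],[-1,0,0,0,0],[-1,0,0,0,0],[-1,0,0,0,0]]'
```

```text
time: 9.77
tool_pos: [0.4891, 0.3902, 0.207]
tool_rot: [3.141, -0.0, 1.517]
contact_force: [0.7, 0.1, 0.1]
opening: 0.0314
grip_force: 0.0
time: 10.18
tool_pos: [0.4891, 0.3901, 0.207]
tool_rot: [3.141, -0.0, 1.517]
contact_force: [-2.2, -0.9, 5.4]
opening: 0.0294
grip_force: 30.0
```

```bash
python3 -m crank '[[-1,0,0,-30,0],[-1,0,0,-65,0],[-1,0,0,-95,0],[-1,-35,6,-95,0],[-1,-72,12,-95,0],[-1,-110,18,-95,0],[-1,-148,25,-95,0],[-1,-185,31,-95,0],[-1,-212,36,-95,0],[-1,-225,38,-95,0],[-1,-225,38,-95,0],[-1,-225,38,-95,0]]'; python3 chk.py n1
```

```text
time: 11.18
tool_pos: [0.515, 0.1633, 0.3014]
tool_rot: [-3.141, -0.0, 1.515]
contact_force: [-1.0, 1.1, -2.0]
opening: 0.0293
grip_force: 30.0
[0.51498691 0.16329605 0.30140152]
scene rim 344 [515.4 167.8] 32.6 0.09461795769931335 0.12032187816925749
  spindle 73 [516.4 167.4] 7.3
```

View pics/n1.png

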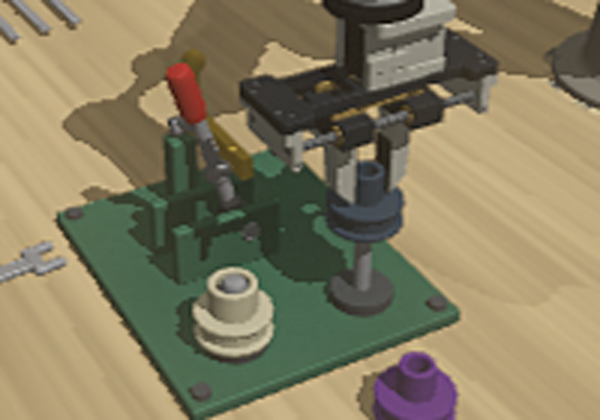

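Slate pulley (365,205 in the crop) sits over the thin spindle (363,265), aligned within 1 mm. Lowering.

```bash
python3 -m crank '[[-1,0,0.5,8,0],[-1,0,0.5,16,0],[-1,0,0.5,24,0],[-1,0,0.5,32,0],[-1,0,0.5,40,0],[-1,0,0.5,40,0]]'
```

```text
time: 11.73
tool_pos: [0.5148, 0.1635, 0.2595]
tool_rot: [-3.138, 0.001, 1.517]
contact_force: [-1.4, -0.3, -1.7]
opening: 0.029
grip_force: 30.0
```

```bash
python3 -m crank '[[-1,0,0,8,0],[-1,0,0,16,0],[-1,0,0,22,0],[-1,0,0,25,0],[-1,0,0,28,0],[-1,0,0,28,0]]' && python3 -m crank '[[0.4,0,0,0,0],[0.4,0,0,0,0],[0.4,0,0,0,0],[0.4,0,0,0,0],[0.4,0,0,0,0],[0.4,0,0,0,0],[0.4,0,0,0,0]]'
```

```text
time: 12.23
tool_pos: [0.5154, 0.1633, 0.2333]
tool_rot: [-3.141, 0.0, 1.517]
contact_force: [0.4, 0.3, -1.8]
opening: 0.0293
grip_force: 30.0
time: 12.82
tool_pos: [0.5154, 0.1634, 0.2338]
tool_rot: [3.141, 0.0, 1.517]
contact_force: [0.3, 0.8, -0.4]
opening: 0.0638
grip_force: 0.0
```

```bash
python3 -m crank '[[0.4,0,0,-25,0],[0.4,0,0,-60,0],[-1,0,0,-100,0],[-1,0,0,-140,0],[-1,0,0,-180,0],[-1,0,0,-205,0],[-1,-40,12,-205,0],[-1,-80,24,-205,0],[-1,-118,36,-205,0],[-1,-150,46,-205,0],[-1,-170,52,-205,0],[-1,-170,52,-205,0]]' 20; python3 - <<'E'
from h import *
p,d=grab('scene');W=world('scene',d);P=W.reshape(-1,3)
t=np.array([.516,.167]);m=(np.hypot(*(P[:,:2]-t).T)<.02)&(P[:,2]>.03)&(P[:,2]<.12)
print('slate',len(P[m]),np.percentile(P[m][:,2],[50,80,95,100]))
C=p.reshape(-1,3).astype(int)
for n,m in dict(y=(C[:,0]>110)&(C[:,0]>1.9*C[:,2])&(C[:,1]>.6*C[:,0]),r=(C[:,0]>110)&(C[:,1]<.4*C[:,0])).items():
    m=m&(abs(P[:,0]-.57)<.12)&(abs(P[:,1]-.02)<.13)&(P[:,2]>.08)&(P[:,2]<.24);q=P[m];print(n,len(q),q.min(0),q.max(0))
    if n=='y': q=q[q[:,2]>.148];print('ball',len(q),q.mean(0))
save(cv2.resize(p[100:310,180:400],None,fx=2.5,fy=2.5),'k1.png')
E
```

```text
time: 13.82
tool_pos: [0.5588, -0.0131, 0.4383]
tool_rot: [3.141, 0.002, 1.512]
contact_force: [0.2, 0.7, -0.7]
opening: 0.0028
grip_force: 0.0
slate 206 [0.06622819 0.07528247 0.07761011 0.08016268]
y 139 [ 0.55151503 -0.04543036  0.09273983] [0.61499497 0.0650991  0.20980385]
ball 48 [ 0.5703843  -0.01329067  0.17128368]
r 93 [0.60156768 0.03932088 0.16358761] [0.62555509 0.05924632 0.21152006]
```

View pics/k1.png

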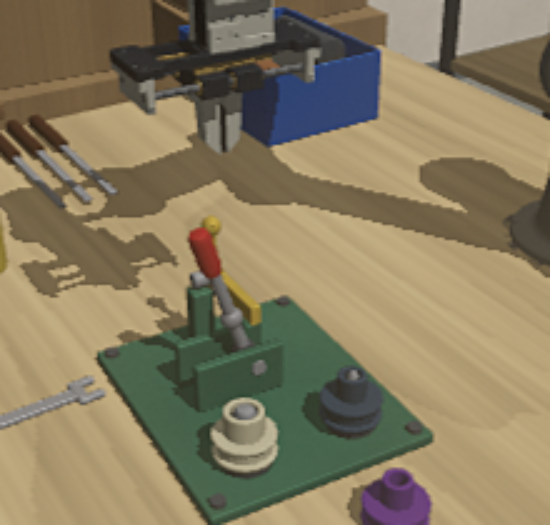

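Both pulleys are fully seated (crop: cream (245,430), slate (350,400)); the catch ball at (211,225) is still closed. First stage of the flip: push the ball towards -y.

```bash
python3 -m crank '[[-1,0,0,40,0],[-1,0,0,75,0],[-1,0,0,105,0],[-1,0,0,115,0],[-1,0,0,115,0],[-1,-8,0,115,0],[-1,-16,0,116,0],[-1,-24,0,118,0],[-1,-32,0,121,0],[-1,-40,0,125,0],[-1,-48,0,131,0],[-1,-57,0,138,0]]'; python3 - <<'E'
from h import *
p,d=grab('scene');W=world('scene',d);P=W.reshape(-1,3);C=p.reshape(-1,3).astype(int)
m=(C[:,0]>90)&(C[:,0]>1.9*C[:,2])&(C[:,1]>.6*C[:,0])&(abs(P[:,0]-.555)<.035)&(abs(P[:,1]-0)<.18)&(P[:,2]>.06)&(P[:,2]<.24);q=P[m];print(len(q),q[np.argsort(q[:,2])][::max(1,len(q)//12)].round(3))
E
```

```text
time: 14.87
tool_pos: [0.5552, -0.067, 0.3007]
tool_rot: [3.14, -0.0, 1.516]
contact_force: [0.4, 3.5, 1.2]
opening: 0.0005
grip_force: 1.4
117 [[ 0.555 -0.021  0.109]
 [ 0.559 -0.007  0.139]
 [ 0.559 -0.001  0.152]
 [ 0.561  0.004  0.16 ]
 [ 0.56   0.007  0.17 ]
 [ 0.564  0.01   0.182]
 [ 0.566  0.008  0.187]
 [ 0.564  0.01   0.19 ]
 [ 0.564 -0.005  0.192]
 [ 0.589 -0.039  0.21 ]
 [ 0.533 -0.048  0.215]
 [ 0.575 -0.043  0.217]
 [ 0.546 -0.041  0.218]]
```

Prong has risen to about 1.05 rad. I'll go up and over to the prong's +y side, then push it the rest of the way.

```bash
python3 -m crank '[[-1,4,0,-40,0],[-1,4,0,-80,0],[-1,4,0,-120,0],[-1,4,0,-140,0],[-1,40,-5,-140,0],[-1,80,-9,-140,0],[-1,110,-9,-140,0],[-1,125,-9,-140,0],[-1,125,-9,-110,0],[-1,125,-9,-75,0],[-1,125,-9,-48,0],[-1,125,-9,-48,0]]'; python3 -m crank '[[-1,-12,0,0,0],[-1,-24,0,0,0],[-1,-36,0,0,0],[-1,-48,0,0,0],[-1,-60,0,0,0],[-1,-70,0,0,0],[-1,-78,0,0,0],[-1,-84,0,0,0],[-1,-88,0,0,0],[-1,-88,0,0,0]]'
```

```text
time: 15.92
tool_pos: [0.5512, 0.0589, 0.3425]
tool_rot: [-3.129, 0.001, 1.517]
contact_force: [-0.4, 0.7, -1.6]
opening: 0.0006
grip_force: 0.0
time: 16.75
tool_pos: [0.548, -0.0295, 0.3487]
tool_rot: [-3.141, 0.0, 1.516]
contact_force: [-0.6, -0.5, 0.3]
opening: 0.0006
grip_force: 0.0
```

```bash
python3 -m crank '[[-1,-4,0,0,0],[-1,-8,0,0,0],[-1,-12,0,0,0],[-1,-15,0,0,0],[-1,-15,0,0,0]]'; python3 - <<'E'
from h import *
p,d=grab('scene')
save(cv2.resize(p[100:310,180:400],None,fx=2.5,fy=2.5),'k2.png')
E
```

```text
time: 17.17
tool_pos: [0.5475, -0.0386, 0.3483]
tool_rot: [-3.141, -0.013, 1.518]
contact_force: [4.0, 29.3, 0.9]
opening: 0.0003
grip_force: 13.6
```

View pics/k2.png

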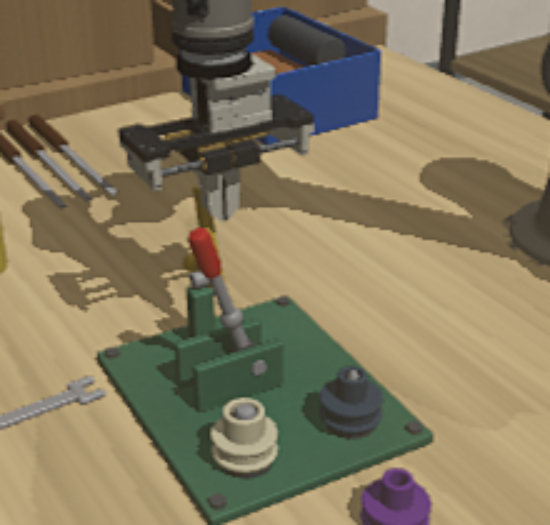

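The catch is against its stop: 29 N on the fingers, prong up at crop (205,220). I'll back off, rise, turn 90° and go above the handle.

```bash
python3 -m crank '[[-1,12,0,0,0],[-1,25,0,-10,0],[-1,30,0,-45,0],[-1,40,5,-85,0],[0.3,60,25,-100,0.1],[0.3,75,45,-100,0.2],[0.3,91,60,-100,0.3],[0.3,91,60,-100,0.42],[0.3,91,60,-100,0.54],[0.3,91,60,-100,0.66],[0.3,91,60,-100,0.78],[0.3,91,60,-100,0.9]]' 40; python3 -m crank '[[0.3,0,0,0,0.12],[0.3,0,0,0,0.24],[0.3,0,0,0,0.36],[0.3,0,0,0,0.48],[0.3,0,0,0,0.6],[0.3,0,0,0,0.671],[0.3,0,0,0,0.671],[0.3,0,0,0,0.671]]'; python3 - <<'E'
from h import *
for n in('scene','top'):
    p,d=grab(n);W=world(n,d);P=W.reshape(-1,3);C=p.reshape(-1,3).astype(int)
    for k,m in dict(r=(C[:,0]>90)&(C[:,1]<.4*C[:,0]),y=(C[:,0]>80)&(C[:,0]>1.9*C[:,2])&(C[:,1]>.6*C[:,0])&(P[:,2]<.205)&(P[:,1]<.005)).items():
        m=m&(abs(P[:,0]-.58)<.1)&(abs(P[:,1]-0)<.18)&(P[:,2]>.06)&(P[:,2]<.24);q=P[m]
        if len(q):print(n,k,len(q),q.min(0).round(3),q.max(0).round(3),q.mean(0).round(4))
E
```

```text
time: 18.22
tool_pos: [0.612, 0.0442, 0.4494]
tool_rot: [3.141, 0.0, 0.611]
contact_force: [-0.0, -0.7, 0.3]
opening: 0.0492
grip_force: 0.0
time: 18.88
tool_pos: [0.612, 0.0441, 0.4492]
tool_rot: [3.141, -0.0, -0.052]
contact_force: [0.5, 0.2, 1.0]
opening: 0.0595
grip_force: 0.0
scene r 99 [0.601 0.039 0.161] [0.625 0.059 0.212] [0.6126 0.0533 0.1926]
scene y 117 [ 0.551 -0.102  0.078] [ 0.564 -0.024  0.201] [ 0.5587 -0.0556  0.1582]
top r 2 [0.594 0.044 0.166] [0.594 0.046 0.173] [0.5941 0.0449 0.1695]
top y 133 [ 0.544 -0.109  0.084] [ 0.563 -0.044  0.203] [ 0.5544 -0.0718  0.149 ]
```

Catch confirmed over (ball at z about 0.086, y -0.10). Now lower onto the handle and grip it.

```bash
python3 -m crank '[[0.3,0,0,35,0],[0.3,0,0,70,0],[0.3,0,0,92,0],[0.3,0,0,101,0],[0.3,0,0,101,0],[-1,0,0,101,0],[-1,0,0,101,0],[-1,0,0,101,0],[-1,0,0,101,0],[-1,0,0,101,0],[-1,0,0,101,0],[-1,0,0,101,0]]' 40; python3 -m crank '[[-1,0,0,0,0],[-1,0,0,0,0],[-1,0,0,0,0]]'
```

```text
time: 19.98
tool_pos: [0.6122, 0.0436, 0.3483]
tool_rot: [3.141, -0.001, -0.054]
contact_force: [-0.2, -2.6, 2.2]
opening: 0.0232
grip_force: 40.0
time: 20.23
tool_pos: [0.6122, 0.0436, 0.3483]
tool_rot: [3.141, -0.001, -0.054]
contact_force: [-0.8, -3.5, 5.1]
opening: 0.023
grip_force: 40.0
```

```bash
python3 -m crank '[[-1,-10,0,-3,0],[-1,-21,0,-5,0],[-1,-32,0,-6,0],[-1,-43,0,-6.5,0],[-1,-54,0,-6,0],[-1,-64.5,0,-5,0],[-1,-75,0,-3,0],[-1,-85.7,0,0,0],[-1,-85.7,0,0,0],[-1,-85.7,0,0,0]]'
```

```text
time: 21.07
tool_pos: [0.5284, 0.0481, 0.3501]
tool_rot: [3.141, -0.011, -0.055]
contact_force: [7.8, -4.2, 6.9]
opening: 0.0232
grip_force: 40.0
```

```bash
python3 -m crank '[[-1,-7,0,2.5,0],[-1,-14,0,5,0],[-1,-20,0,8,0],[-1,-22,0,9,0],[-1,-22,0,9,0],[-1,-22,0,9,0]]'
```

```text
time: 21.57
tool_pos: [0.5069, 0.0493, 0.3424]
tool_rot: [3.141, -0.013, -0.054]
contact_force: [5.3, -4.7, 17.1]
opening: 0.0228
grip_force: 40.0
```

```bash
python3 -m crank '[[-1,-2,0,0,0],[-1,-4,0,0,0],[-1,-4,0,0,0],[-1,-4,0,0,0]]'; python3 - <<'E'
from h import *
p,d=grab('scene');W=world('scene',d);P=W.reshape(-1,3);C=p.reshape(-1,3).astype(int)
m=(C[:,0]>90)&(C[:,1]<.4*C[:,0])&(abs(P[:,0]-.53)<.1)&(abs(P[:,1]-.05)<.06)&(P[:,2]>.1)&(P[:,2]<.24);q=P[m];print(len(q),q.min(0),q.max(0),q.mean(0))
save(cv2.resize(p[100:310,180:400],None,fx=2.5,fy=2.5),'l1.png')
E
```

```text
time: 21.9
tool_pos: [0.5032, 0.0495, 0.341]
tool_rot: [3.141, -0.013, -0.055]
contact_force: [11.1, -4.9, 6.5]
opening: 0.0233
grip_force: 40.0Traceback (most recent call last):
  File "<stdin>", line 3, in <module>
    return umr_minimum(a, axis, None, out, keepdims, initial, where)
ValueError: zero-size array to reduction operation minimum which has no identity
```

```bash
python3 -m crank '[[-1,-2,0,1,0],[-1,-4,0,2,0],[-1,-4,0,2,0],[-1,-4,0,2,0]]'; python3 - <<'E'
from h import *
p,d=grab('scene')
save(cv2.resize(p[150:300,210:370],None,fx=4,fy=4),'l1.png')
E
```

```text
time: 22.28
tool_pos: [0.4993, 0.0497, 0.3392]
tool_rot: [3.141, -0.013, -0.055]
contact_force: [10.3, -4.5, 6.6]
opening: 0.0229
grip_force: 40.0
```

View pics/l1.png

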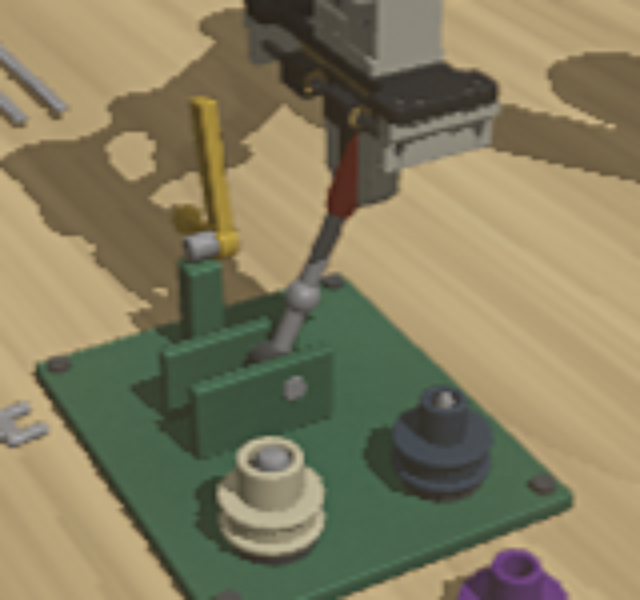

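```bash
python3 - <<'E'
from h import *
p,d=grab('scene');W=world('scene',d)
P=W.reshape(-1,3);c,s=np.cos(-.054),np.sin(-.054)
o=np.array([.5695,.0485])
D=P[:,:2]-o;lx=D@[c,s];ly=D@[-s,c]
m=(abs(ly)<.016)&(P[:,2]>.075)&(P[:,2]<.156)&(abs(lx)<.1)
for z in np.arange(.08,.156,.008):
    k=m&(abs(P[:,2]-z)<.004); 
    if k.sum(): print(round(z,3),k.sum(),(np.array([lx[k].min(),lx[k].max(),ly[k].mean()])*1000).round(1),'stop axis',round(-(z-.05)*np.tan(.45)*1000,1))
C=p.reshape(-1,3).astype(int);r=(C[:,0]>70)&(C[:,1]<.5*C[:,0])&(abs(lx)<.13)&(abs(ly)<.05)&(P[:,2]>.1)&(P[:,2]<.24)
print(r.sum(),np.c_[lx,ly,P[:,2]][r].round(3)[::6])
E
```

```text
0.08 18 [-19.7  -4.8   2.6] stop axis -14.5
0.088 13 [-23.1 -10.1   2. ] stop axis -18.4
0.096 24 [-34.7 -12.    7.1] stop axis -22.2
0.104 29 [-33.3 -11.8   4.8] stop axis -26.1
0.112 21 [-33.5 -16.    1.9] stop axis -29.9
0.12 18 [-41.  -26.3   2.6] stop axis -33.8
0.128 17 [-41.7 -29.9   2.9] stop axis -37.7
0.136 19 [-49.5 -32.7   3.3] stop axis -41.5
0.144 16 [-51.  -37.3   2.4] stop axis -45.4
0.152 18 [-59.9 -40.7   3. ] stop axis -49.3
22 [[-0.063 -0.004  0.199]
 [-0.053 -0.003  0.185]
 [-0.056  0.008  0.181]
 [-0.045  0.006  0.157]]
```

```bash
python3 -m crank '[[-1,0,0,0,0],[-1,0,0,0,0],[-1,-2,0,1,0],[-1,-4,0,2,0],[-1,-4,0,2,0],[-1,-4,0,2,0]]' 60; python3 - <<'E'
from h import *
p,d=grab('scene');W=world('scene',d)
P=W.reshape(-1,3);c,s=np.cos(-.054),np.sin(-.054)
o=np.array([.5695,.0485])
D=P[:,:2]-o;lx=D@[c,s];ly=D@[-s,c]
m=(abs(ly)<.016)&(P[:,2]>.075)&(P[:,2]<.156)&(abs(lx)<.1)
for z in np.arange(.08,.156,.008):
    k=m&(abs(P[:,2]-z)<.004); 
    if k.sum(): print(round(z,3),k.sum(),(np.array([lx[k].min(),lx[k].max(),ly[k].mean()])*1000).round(1))
E
```

```text
time: 22.88
tool_pos: [0.4974, 0.0497, 0.339]
tool_rot: [3.141, -0.023, -0.055]
contact_force: [17.8, -4.6, 10.0]
opening: 0.023
grip_force: 60.0
0.08 19 [-24.2  -7.    2.1]
0.088 13 [-26.5 -11.3   3. ]
0.096 22 [-34.7 -12.6   5.8]
0.104 32 [-33.2 -13.9   4.5]
0.112 21 [-34.9 -15.7   1.4]
0.12 19 [-40.1 -27.4   3.1]
0.128 18 [-43.3 -31.2   2.4]
0.136 16 [-49.4 -34.5   2.5]
0.144 17 [-54.3 -37.7   2.3]
0.152 16 [-55.2 -41.    3.1]
```

```bash
python3 -m crank '[[-1,0,0,0,0],[-1,0,0,0,0],[-1,0,0,0,0],[-1,0,0,0,0],[-1,0,0,0,0],[-1,0,0,0,0],[-1,0,0,0,0],[-1,0,0,0,0],[-1,0,0,0,0],[-1,0,0,0,0],[-1,0,0,0,0],[-1,0,0,0,0]]'; python3 -m crank '[[-1,0,0,0,0],[-1,0,0,0,0],[-1,0,0,0,0],[-1,0,0,0,0],[-1,0,0,0,0],[-1,0,0,0,0],[-1,0,0,0,0],[-1,0,0,0,0],[-1,0,0,0,0],[-1,0,0,0,0],[-1,0,0,0,0],[-1,0,0,0,0]]'
```

```text
time: 23.93
tool_pos: [0.4975, 0.0497, 0.339]
tool_rot: [3.141, -0.022, -0.055]
contact_force: [17.6, -3.6, 10.7]
opening: 0.0227
grip_force: 60.0
time: 24.93
tool_pos: [0.4975, 0.0497, 0.339]
tool_rot: [3.141, -0.022, -0.055]
contact_force: [17.8, -5.4, 11.3]
opening: 0.0231
grip_force: 60.0
```

The hold is steady for 2 s. The pull of about 20 N along the handle's path is well above the 9 N spring, so the lever is on its stop. Handing in.

```bash
python3 -c "
from cell import ticket
print(ticket.hand_in())"
```

```text
the job is handed in; nothing more can be done
None
```

I handed the job in at about 25 s: both pulleys are seated on their own spindles, the catch is flipped to its stop, and the lever was then pulled back to its stop and is still held there with a 60 N grip; the handle slipped some millimetres in the fingers during the pull but held still for the last 2 s.

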